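# Load the long cell into the bench charger

## Robot

A 7-joint arm with a two-finger parallel gripper is mounted at the origin on the work surface. World frame = base frame: x ahead of the robot, y to its left, z up, the work surface at z = 0. Lengths are in m, angles in rad, forces in N, time in s.
With the tool pointing down it reaches from about 0.4 to 0.75 m from the base axis. Payload 19.5 kg.
Tool frame: the origin (TCP) lies midway between the tips of the shut fingers; the grasp point (between the pads) lies 19 mm behind it; z points along the fingers, y is the line along which they close (so a half turn about z gives the same grasp; the last joint's range is limited). The gripper opens to 85 mm and grips with 20 to 120 N. Pads are 22 mm wide; open, the fingers measure 114 mm over their backs; the gripper's body (76 mm by 85 mm) begins 54 mm behind the grasp point. The pads swing forward as they close: fully open they stand 13 mm farther back than shut.
Start: joints at [1.177, 0.707, -0.028, 1.485, 0.022, 0.951, -0.075], TCP at [0.198, -0.54, 0.231] pointing down, gripper open.
Joint ranges: [-2.71, 2.71], [-0.32, 2.16], [-1.57, 1.52], [0, 2.45], [-1.46, 4.6], [0, 2.02], [-2.83, 2.83]. Speed limits (rad/s): [1.89, 1.89, 2.57, 2.57, 3.01, 3.01, 3.01].

## Interface

Orientations are given as a unit quaternion [w, x, y, z].
In Python, from cell import ctrl gives the robot as it stands. The module is installed in compiled form; this text tells all that it offers.
- The arm moves only by the shell command python3 -m pendant 'ROWS'. ROWS is JSON, one flat list of numbers, 5 for each row, row after row: the shift along the tool's x, y, z in units of 50 mm (1.0 is 50 mm), then the turn about the tool's z in units of 6 degrees (1.0 is 6 degrees), then the opening, from 0 (shut) to 1 (fully open). In form: [x, y, z, yaw, hand, x, y, z, yaw, hand, ...]. A call has 1 to 10 rows; each row shifts and turns the commanded pose from where the row before left it, along the tool's axes as they then stand; what a row does not reach is not made up. A row lasts 1/10 s, in which the tool goes at most 50 mm and 8.59 degrees, less where a joint would pass 70% of its speed; a pose out of reach is approached as far as the arm can. A call is refused whole if a number of a shift passes 1 or a number of a turn 1, either way. A call with a gripper value outside its range is refused whole. The fingers move at their own pace and stop on an object; the grip force is fixed at half the most. Time passes only in rows, so rows that do not move let the fingers close. It gives the time, the measured TCP pose, the force, the opening and the grip force at its end, in the units of the state.
- ctrl.get_obs(): the state, without advancing time (a new reading comes with each control period).
- ctrl.snapshot(name): name is "scene" or "top" or "wrist"; returns (picture, depth): 384x512x3 uint8, blue, green, red; 384x512 float32, m along the optical axis (not along the pixel's ray), 0 where there is no reading.
- ctrl.camera_model(name): a dict with "fx", "fy", "cx", "cy" (pixels), "camera_from_world" (4x4, takes a point from world to camera coordinates). Camera axes: x right, y down, z forward; pixel columns grow to the right and rows downward; lengths in m; the calibration is good to about 2 mm. A picture is of the moment at which its call begins: read the wrist's pose just before it. camera_model takes no time and is no camera call; for the wrist camera it gives the pose at the moment of the call.
- ctrl.finish_job(): hands the job in; it is judged then, once.
Trained networks look in the newest picture that a camera, given by its name, has taken for a name from the list of things; names that differ only in an ending like _2 or _b are one class to them, and where a whole thing is asked for, a point or a joint stands for the part that bears it (a point fixed in the world has none). Each returns a list of dicts, best first, with "p" (0 to 1); they miss things now and then, are a little off and sometimes report something else, mostly with a low value. They report only what shows in the picture. A call takes as long as a camera call. They do not tell look-alikes from the thing itself.
- ctrl.look_for(thing, camera): "bbox" ([left, top, right, bottom] in pixels, round what is visible of it).
- ctrl.silhouettes(thing, camera): "mask" (384x512 bool, what is visible of it) and "bbox" ([left, top, right, bottom] in pixels, round what is visible of it).
The state is a dict: "clock": time; "joints": joint angles; "qd": joint speeds; "joint_efforts": joint torques, N m; "ee_pos": TCP position; "ee_rot": TCP orientation; "ft_force": force on the tool from outside, world axes, zero at the start; "wrist_torque": the same for the moment, N m; "grip_width": finger opening in m; "grip_force": force on a finger pad.
Only numpy, scipy, OpenCV 4.12 (cv2) and the standard library are available. Lean on these libraries where they do the work, as an engineer would, in place of code of your own. Each camera call takes 0.05 s, during which the arm holds its last target. There are 200 camera calls.

## Task

Charge the long battery cell: take it from its wooden rest and seat its flat end against the charger's spring contact, with the nub end still held up; push the spring back, press the nub end fully down and let it slide in under the lip of the stop, so that the cell lies level and is held. Be gentle, the charger is light plastic (more than about 30 N on it is forcing it), and leave the short cell and everything else on the bench alone. Let go of the cell at the end.

Things in the scene. Friction and masses are not known exactly. Their poses are not given: they have to be found in the camera images.
- cell: Long cell: black cylinder 26 mm in diameter, barrel 96 mm long, 0.10 to 0.19 kg, with a steel nub (10 mm diameter, 5 mm long) on one end, the other end flat; 101 mm over all. Origin on its axis in the middle of the barrel; x runs along the axis to the nub end; it may be rolled about x. It starts level on a wooden rest, its axis 27 mm above the bench.
- cell_nub (a point): Centre of the outer face of the long cell's nub, 53 mm along x from the cell's origin.
- cell_flat (a point): Centre of the long cell's flat end, 48 mm from the cell's origin. Sliding down the pushed-back spring plate it drags with up to about 9 N, so the cell does not drop onto the seats by itself: it has to be pressed down.
- rest_a: Fixed wooden rest under the long cell, base 80 x 48 x 6 mm, origin under its middle, x along the cell. Two seats 21 to 31 mm to either side of the middle, with cheeks 21 mm high above the bench and 38 mm wide over all; the 42 mm between the seats are free for fingers down to 6 mm above the bench. A like rest carries the short cell.
- short_cell: Cell of the same diameter (26 mm) with a barrel of only 60 mm, on the other rest. Not to be used or moved (more than 25 mm).
- charger: Charger, fixed to the bench: black base 255 x 100 x 12 mm, a 52 mm high housing on its +x end (from x = 105 mm). Origin on the bench; x runs along the cell bay to the spring contact. The grey cradle on the base never moves in use, but stands up to 12 mm to either side of nominal along x: the reported pose and points leave that shift out, it must be felt or seen.
- bay (a point): On the charger, 37 mm above its origin, same axes: nominal middle of the loaded cell (true: shifted with the cradle). The cell lies in two seats 30 to 46 mm to either side of it along x, floors 24 mm above the bench, cheeks 36 mm high above the bench, 29 mm apart, 41 mm over all. Between the seats it is open down to 15 mm above the bench.
- spring (a point): Nominal middle of the face of the free spring contact, 44 mm along x from the bay point (true: shifted with the cradle). Upright steel plate 32 mm wide, 24 to 45 mm above the bench. Pushed towards +x it gives at 4 N and takes 0.4 N more per mm, hard stop after 12 mm; it is damped (0.12 N per mm/s). A loaded cell keeps it 4 mm back; to pass the lip with the nub it must go back some 8.5 to 11 mm.
- stop (a point): Nominal middle of the face of the stop post, 53 mm along -x from the bay point (true: shifted with the cradle): post 47 mm high, 10 mm thick, with a lip 22 mm wide that reaches 3.5 mm in towards the spring, 43.5 to 47 mm above the bench. The nub goes below the lip, against the post. Plate and lip heights let the cell in only with its nub end raised at first, 20 to 25 degrees.
- tape_measure: Black tape measure 68 x 34 x 60 mm, origin on its underside; to be left where it is (it may shift 25 mm at most).
- offcut: Block of wood 90 x 60 x 45 mm, origin on its underside; to be left where it is (it may shift 25 mm at most).
- pencil: Flat yellow pencil, 185 mm long, origin on its underside; to be left where it is (it may shift 25 mm at most).
- gouge_wide: Carving gouge with wooden handle and wide blade, 245 mm long, origin on its underside; to be left where it is (it may shift 25 mm at most).
- gouge_narrow: Carving gouge with dark handle and narrow blade, 245 mm long, origin on its underside; to be left where it is (it may shift 25 mm at most).
- mallet: Round wooden mallet, 240 mm long, origin on its underside; to be left where it is (it may shift 25 mm at most).
- oilstone: Sharpening stone 150 x 50 x 25 mm, origin on its underside; to be left where it is (it may shift 25 mm at most).
Not all that is in view belongs to the job. Leave any red look-alike of the cell alone.

How it is judged:
By the outcome, as a careful person would: the job done as asked, in the order asked, and still so for the second after the job is handed in, with the robot touching nothing.
It also fails if it takes over 72 s, if anything falls off the work surface, if the arm or the gripper's body presses on something with over 40 N, if the wrist force passes 120 N, or if a joint passes its speed limit or range.

## Working session

There is one attempt and no reset: what is moved stays moved. The work goes in short steps, Python scripts to look and compute and a shell command to move; the robot and the scene stay as the last step left them, time stands still between calls to the robot, and variables do not carry over. Pictures are saved under pics/ and viewed, at most 10 in all, crops included, and the job is handed in when it is done.

```bash
mkdir -p pics; cat > h.py <<'E'
import numpy as np, cv2
from cell import ctrl
def snap(cam,fn=None):
    m=ctrl.camera_model(cam); im,d=ctrl.snapshot(cam)
    if fn: cv2.imwrite('pics/'+fn,im)
    return m,im,d
def cloud(m,d):
    v,u=np.mgrid[:384,:512]
    P=np.stack([(u-m['cx'])/m['fx']*d,(v-m['cy'])/m['fy']*d,d,np.ones_like(d)],-1)
    return (P@np.linalg.inv(m['camera_from_world']).T)[...,:3]
E
python3 - <<'E'
from h import *
o=ctrl.get_obs();print(o['clock'],o['ee_pos'],o['ee_rot'],o['ft_force'],o['grip_width'])
ims=[]
for c in['top','scene']:
    m,im,d=snap(c);W=cloud(m,d);np.savez(c+'.npz',W=W,im=im,d=d)
    for t in['cell','charger','short_cell','rest_a']:
        for r in ctrl.silhouettes(t,c)[:3]:
            k=r['mask']&(d>0);p=W[k]
            print(c,t,round(r['p'],2),r['bbox'],np.median(p,0).round(3),p.min(0).round(3),p.max(0).round(3))
    ims.append(im)
cv2.imwrite('pics/a.png',ims[0]); cv2.imwrite('pics/b.png',ims[1])
E
```

```text
0.0 [ 0.19804261 -0.53953956  0.23084143] [-5.32028941e-04  9.84569835e-01  1.74991268e-01 -1.13950222e-04] [-0.11433419 -0.62304355 -0.51105117] 0.08558196389038823
top cell 0.88 [368.5, 182.6, 400.0, 210.8] [ 0.548 -0.47   0.023] [ 0.511 -0.516 -0.007] [ 0.584 -0.427  0.034]
top cell 0.68 [364.7, 272.1, 394.0, 300.8] [ 0.283 -0.459  0.023] [ 0.243 -0.501 -0.005] [ 0.322 -0.42   0.032]
top cell 0.67 [302.8, 200.4, 334.2, 227.4] [ 0.485 -0.285  0.037] [ 0.451 -0.34  -0.005] [ 0.519 -0.241  0.047]
top charger 0.88 [112.2, 157.4, 202.7, 230.1] [0.543 0.185 0.014] [ 0.438  0.05  -0.006] [0.645 0.317 0.06 ]
top charger 0.46 [302.3, 201.5, 323.3, 227.7] [ 0.479 -0.266  0.009] [ 0.451 -0.308 -0.003] [ 0.517 -0.246  0.034]
top short_cell 0.7 [245.8, 190.6, 266.2, 209.1] [ 0.519 -0.097  0.037] [ 0.493 -0.12   0.003] [ 0.551 -0.075  0.046]
top short_cell 0.69 [263.1, 72.9, 275.1, 152.8] [ 0.825 -0.139  0.022] [ 0.656 -0.158  0.01 ] [ 0.894 -0.118  0.033]
top rest_a 0.73 [308.5, 205.1, 335.5, 227.6] [ 0.483 -0.287  0.037] [ 0.455 -0.329  0.   ] [ 0.513 -0.245  0.047]
top rest_a 0.59 [302.8, 20
[... 181 characters left out ...]
.585 -0.427  0.032]
scene cell 0.75 [110.2, 162.5, 136.1, 182.5] [ 0.292 -0.463  0.023] [ 0.246 -0.504  0.001] [ 0.327 -0.423  0.031]
scene cell 0.63 [126.4, 186.4, 147.5, 208.0] [ 0.434 -0.414  0.024] [ 0.333 -0.439  0.001] [ 0.473 -0.39   0.031]
scene charger 0.62 [300.2, 183.6, 393.3, 224.4] [0.564 0.191 0.017] [0.421 0.048 0.   ] [0.65  0.31  0.057]
scene short_cell 0.7 [243.6, 194.9, 259.3, 210.0] [ 0.539 -0.103  0.038] [ 0.501 -0.123  0.019] [ 0.558 -0.077  0.045]
scene rest_a 0.78 [168.9, 203.2, 194.8, 215.9] [ 0.497 -0.295  0.009] [ 0.47  -0.33   0.003] [ 0.524 -0.258  0.025]
scene rest_a 0.38 [289.6, 234.2, 355.1, 300.6] [0.827 0.025 0.021] [ 0.635 -0.026 -0.001] [0.895 0.067 0.031]
```

View pics/a.png

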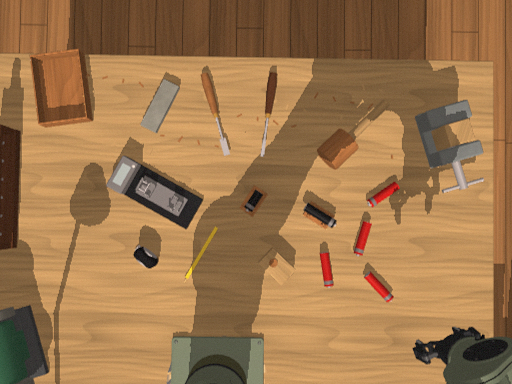

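View pics/b.png

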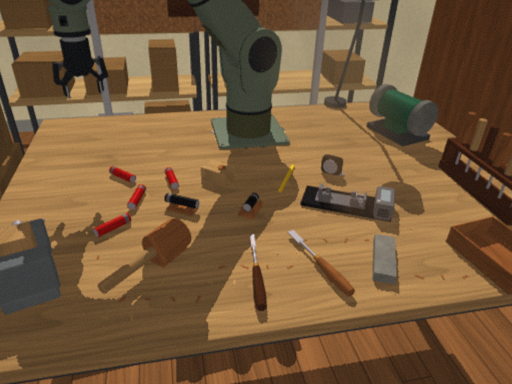

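The top view shows the long black cell at about (319,215) and the short cell at (255,201). The charger is at (155,192), with its housing at the upper left near (122,173). The red look-alikes are around (325–385, 190–290). I'll move over the long cell next.

```bash
python3 -m pendant '[0.8,-0.31,0,0,1,0.8,-0.31,0,0,1,0.8,-0.31,0,0,1,0.8,-0.31,0,0,1,0.8,-0.31,0,0,1,0.8,-0.31,0,0,1,0.8,-0.31,0,0,1,0.8,-0.31,0,0,1,0.8,-0.31,0,0,1]'; python3 -m pendant '[0,0,0,-1,1,0,0,0,-1,1,0,0,0,-1,1,0,0,0,-1,1,0,0,0,-1,1,0,0,0,0,1]'
python3 - <<'E'
from h import *
m,im,d=snap('wrist');W=cloud(m,d)
cv2.imwrite('pics/c.png',im);np.savez('wc.npz',W=W,im=im,d=d)
o=ctrl.get_obs();print(o['ee_pos'],o['ee_rot'],o['joints'])
for t in['cell','rest_a','cell_nub','offcut']:
    for r in ctrl.silhouettes(t,'wrist')[:2]:
        k=r['mask']&(d>0);p=W[k];print(t,round(r['p'],2),r['bbox'],np.median(p,0).round(4))
        if t=='cell':
            q=p[p[:,2]>0.028][:,:2]
            print(cv2.minAreaRect((q*1000).astype(np.float32)))
# offcut from top
z=np.load('top.npz');W=z['W'];s=W[(W[...,2]>.035)&(W[...,0]>.22)&(W[...,0]<.42)&(abs(W[...,1]+.17)<.12)]
print(len(s),cv2.minAreaRect((s[:,:2]*1000).astype(np.float32)),s[:,2].max())
E
```

```text
clock: 1.4
ee_pos: [0.4892, -0.2834, 0.2314]
ee_rot: [0.0, 0.985, 0.175, 0.0]
ft_force: [-0.2, -0.4, -1.0]
grip_width: 0.0852
grip_force: 0.0
clock: 2.0
ee_pos: [0.488, -0.2849, 0.2313]
ee_rot: [-0.0, 0.905, 0.425, 0.0]
ft_force: [-0.7, -0.8, -0.2]
grip_width: 0.0854
grip_force: 0.0
[ 0.48794668 -0.28486775  0.23126673] [-1.29605027e-04  9.06243618e-01  4.22755819e-01  7.83244270e-05] [ 0.53508572  0.69176804 -0.12274535  1.5205077   0.09684078  0.93536865
 -0.31506573]
cell 0.95 [243.5, 243.9, 316.1, 290.5] [ 0.4237 -0.4091  0.0233]
((0.0, 0.0), (0.0, 0.0), 0.0)
cell 0.95 [168.2, 222.7, 207.5, 275.5] [ 0.353  -0.3057  0.0237]
((451.7137756347656, -261.7457580566406), (7.482274055480957, 0.9821088910102844), 53.73308563232422)
rest_a 0.84 [236.2, 129.0, 280.9, 196.2] [ 0.4891 -0.2849  0.0061]
cell_nub 0.86 [340.8, 223.0, 418.3, 259.0] [ 0.5543 -0.4719  0.0236]
cell_nub 0.72 [241.6, 246.5, 313.9, 284.3] [ 0.4243 -0.4085  0.0236]
688 ((338.8164978027344, -166.86239624023438), (90.25450897216797, 60.2857780456543), 47.852848052978516) 0.056606378418510905
```

View pics/c.png

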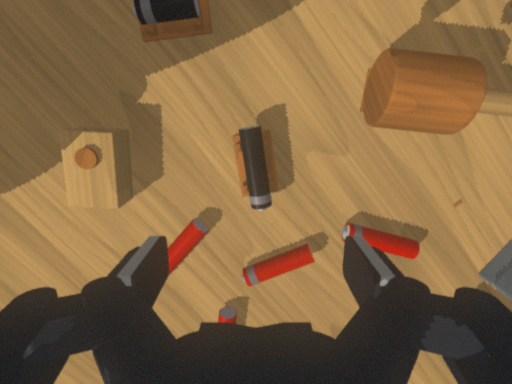

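The wrist view shows the long cell at (256,168) on its rest, with the steel nub at the lower end (261,207), which is tool −x. The offcut at (95,170) has a dowel on top. I'll fit the cell from depth.

```bash
python3 - <<'E'
import numpy as np,cv2
z=np.load('wc.npz');W=z['W']
k=(W[...,2]>.031)&(np.hypot(W[...,0]-.488,W[...,1]+.285)<.07);p=W[k]
c,wh,a=cv2.minAreaRect((p[:,:2]*1000).astype(np.float32));print(c,wh,a,p[:,2].max(),len(p))
q=p[:,:2]-p[:,:2].mean(0);u=np.linalg.svd(q,full_matrices=0)[2][0];u*=np.sign(-u[1]);t=q@u
print('mean',p[:,:2].mean(0),'axis deg (nub)',np.degrees(np.arctan2(u[1],u[0])),t.min(),t.max(),'mid',p[:,:2].mean(0)+u*(t.min()+t.max())/2)
# profile of max height along t
for b in np.arange(-.055,.055,.005):
    s=(t>=b)&(t<b+.005)
    if s.any(): print(round(b,3),s.sum(),p[s,2].max().round(4),end=' | ')
w=np.load('top.npz')['W'];T=w[(w[...,1]>.03)&(w[...,1]<.36)&(w[...,0]>.4)&(w[...,0]<.68)]
T=T[T[:,2]>.008];print('\nbase',cv2.minAreaRect((T[:,:2]*1000).astype(np.float32)))
H=T[T[:,2]>.047];print('housing',np.median(H,0),len(H))
E
```

```text
(489.967529296875, -282.76800537109375) (103.49769592285156, 121.60504913330078) 11.638896942138672 0.3736951725797455 44282
mean [ 0.49491004 -0.27664312] axis deg (nub) -39.86871100963302 -0.06969157049893265 0.06987122594531596 mid [ 0.49497899 -0.2767007 ]
-0.055 1131 0.2991 | -0.05 1273 0.305 | -0.045 2357 0.3108 | -0.04 890 0.3167 | -0.035 1093 0.3228 | -0.03 1394 0.3285 | -0.025 1250 0.3319 | -0.02 1294 0.3319 | -0.015 1668 0.3318 | -0.01 1601 0.3323 | -0.005 2296 0.3737 | -0.0 1536 0.3247 | 0.005 1646 0.3317 | 0.01 1708 0.3321 | 0.015 1294 0.3325 | 0.02 1232 0.3321 | 0.025 1389 0.3283 | 0.03 1055 0.3226 | 0.035 891 0.3166 | 0.04 2365 0.3107 | 0.045 1251 0.3048 | 0.05 1132 0.2988 | 
base ((538.9547729492188, 183.8992156982422), (275.3355407714844, 304.824951171875), 0.3034643232822418)
housing [0.58838637 0.27158095 0.05133486] 608
```

```bash
python3 - <<'E'
import numpy as np,cv2
z=np.load('wc.npz');W=z['W']
k=(z['d']>0)&(W[...,2]>.029)&(W[...,2]<.06)&(np.hypot(W[...,0]-.488,W[...,1]+.285)<.07);p=W[k]
print(cv2.minAreaRect((p[:,:2]*1000).astype(np.float32)),len(p))
q=p[:,:2]-p[:,:2].mean(0);u=np.linalg.svd(q,full_matrices=0)[2][0];u*=np.sign(-u[1]);t=q@u
print('axis deg (nub)',np.degrees(np.arctan2(u[1],u[0])),t.min(),t.max(),'mean',p[:,:2].mean(0),'mid',p[:,:2].mean(0)+u*(t.min()+t.max())/2)
for b in np.arange(-.06,.06,.005):
    s=(t>=b)&(t<b+.005)
    if s.any(): print(round(b,3),s.sum(),np.percentile(p[s,2],95).round(4),end=' | ')
zz=np.load('top.npz');w=zz['W'];M=(zz['d']>0)&(w[...,2]>.007)&(w[...,2]<.08)&(w[...,1]>.03)&(w[...,1]<.36)&(w[...,0]>.4)&(w[...,0]<.68)
n,L=cv2.connectedComponents(M.astype(np.uint8));b=np.bincount(L[M]).argmax();T=w[L==b]
print('\nbase',cv2.minAreaRect((T[:,:2]*1000).astype(np.float32)),len(T))
E
```

```text
((485.7524719238281, -288.7265625), (101.3170166015625, 25.625530242919922), 58.97195816040039) 1754
axis deg (nub) -120.9073843198392 -0.0464890440805753 0.05483203936006835 mean [ 0.48807533 -0.28525887] mid [ 0.48593263 -0.28883801]
-0.05 40 0.0401 | -0.045 96 0.0405 | -0.04 101 0.0402 | -0.035 97 0.0405 | -0.03 98 0.0402 | -0.025 97 0.0407 | -0.02 89 0.0405 | -0.015 93 0.0403 | -0.01 94 0.0403 | -0.005 90 0.0405 | -0.0 90 0.0405 | 0.005 90 0.0402 | 0.01 81 0.0407 | 0.015 87 0.0405 | 0.02 87 0.0405 | 0.025 83 0.0403 | 0.03 85 0.0407 | 0.035 86 0.0404 | 0.04 81 0.0404 | 0.045 78 0.0404 | 0.05 11 0.0355 | 
base ((543.361572265625, 185.36062622070312), (260.9952697753906, 101.03242492675781), 61.5579833984375) 3071
```

```bash
python3 -m pendant '[0,0,0,-1,0.8,0,0,0,-0.5,0.8,-0.2,0,0.5,0,0.8,0,0,0.9,0,0.8,0,0,0.9,0,0.8,0,0,0.9,0,0.8,0,0,0.5,0,0.8,0,0,0.4,0,0.8,0,0,0.3,0,0.8,0,0,0,0,0.8]'; python3 -m pendant '[0,0,0,0,0,0,0,0,0,0,0,0,0,0,0,0,0,0,0,0,0,0,0,0,0,0,0,0,0,0,0,0,0,0,0]'
```

```text
clock: 3.25
ee_pos: [0.4823, -0.2929, 0.0099]
ee_rot: [-0.001, 0.87, 0.493, -0.001]
ft_force: [-0.6, 0.6, 0.5]
grip_width: 0.0681
grip_force: 0.0
clock: 3.95
ee_pos: [0.4833, -0.2936, 0.0123]
ee_rot: [0.001, 0.87, 0.494, 0.0]
ft_force: [-1.5, 0.9, 9.5]
grip_width: 0.0245
grip_force: 58.3
```

```bash
python3 -m pendant '[0,0,-0.3,0,0,0,0,-0.6,0,0,0,0,-0.8,0,0,0,0,-0.8,0,0,0,0,-0.5,0,0,0,0,0,0,0]'
python3 - <<'E'
import numpy as np,cv2
z=np.load('wc.npz');W=z['W'];A=(z['d']>0)&(np.hypot(W[...,0]-.339,W[...,1]+.167)<.075)
for lo,hi in[(.040,.049),(.051,.09)]:
    p=W[A&(W[...,2]>lo)&(W[...,2]<hi)];print(len(p),np.median(p,0));r=cv2.minAreaRect((p[:,:2]*1000).astype(np.float32));print(r,cv2.boxPoints(r).round().tolist())
E
```

```text
clock: 4.55
ee_pos: [0.484, -0.294, 0.1656]
ee_rot: [0.002, 0.87, 0.493, 0.002]
ft_force: [-0.1, -0.1, -1.1]
grip_width: 0.0242
grip_force: 59.1
3783 [ 0.34252142 -0.16741522  0.04477981]
((341.6216735839844, -166.00177001953125), (90.17111206054688, 61.056819915771484), 47.501373291015625) [[289.0, -179.0], [334.0, -220.0], [395.0, -153.0], [350.0, -112.0]]
61 [ 0.35412036 -0.15458593  0.05141637]
((352.0174560546875, -153.94873046875), (20.75393295288086, 21.436500549316406), 6.0444488525390625) [[341.0, -144.0], [343.0, -166.0], [363.0, -164.0], [361.0, -142.0]]
```

```bash
python3 -m pendant '[0.39,-0.6,0,0,0,0.39,-0.6,0,0,0,0.39,-0.6,0,0,0,0.39,-0.6,0,0,0,0.39,-0.6,0,0,0,0.39,-0.6,0,0,0,0,0,0.8,0,0,0,0,0.8,0,0,0,0,0.6,0,0,0,0,0,0,0]'
python3 - <<'E'
from h import *
m,im,d=snap('wrist','d.png')
print(ctrl.get_obs()['ft_force'])
E
```

```text
clock: 5.55
ee_pos: [0.3865, -0.1001, 0.0491]
ee_rot: [-0.002, 0.87, 0.494, -0.003]
ft_force: [-0.7, -0.1, -1.0]
grip_width: 0.0239
grip_force: 59.7
[-0.47992311  0.00319998  0.29420047]
```

View pics/d.png

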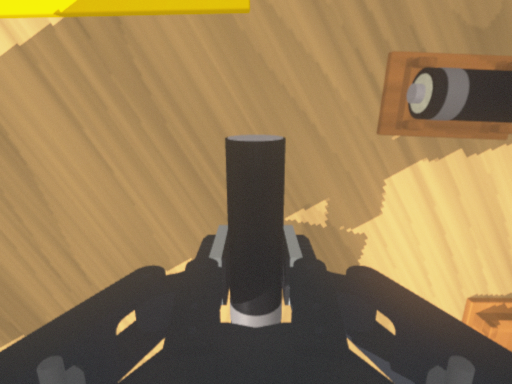

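The wrist view shows the cell held level: the flat end at (255,137) is clear, the nub end at (256,315) is over the offcut, and the pencil and short cell are clear. Next I'll press the nub end on the block edge to tilt the cell in the grip.

```bash
python3 -m pendant '[0,0,0.06,0,0,0,0,0.06,0,0,0,0,0.04,0,0,0,0,0.04,0,0]'; python3 -m pendant '[0,0,0.04,0,0,0,0,0.04,0,0]'
```

```text
clock: 6.0
ee_pos: [0.3908, -0.1013, 0.0436]
ee_rot: [-0.001, 0.87, 0.494, -0.001]
ft_force: [0.2, 1.3, -1.5]
grip_width: 0.0239
grip_force: 59.7
clock: 6.2
ee_pos: [0.3916, -0.101, 0.0404]
ee_rot: [-0.002, 0.87, 0.494, -0.002]
ft_force: [0.6, 6.6, 12.2]
grip_width: 0.0241
grip_force: 61.5
```

```bash
python3 -m pendant '[0,0,0.04,0,0,0,0,0.04,0,0,0,0,0,0,0]'; python3 -m pendant '[0,0,0.04,0,0,0,0,0.04,0,0,0,0,0,0,0]'
python3 - <<'E'
from h import *
m,im,d=snap('wrist');W=cloud(m,d);np.savez('we.npz',W=W,im=im,d=d)
o=ctrl.get_obs();q=o['ee_rot'];from scipy.spatial.transform import Rotation as R
r=R.from_quat([q[1],q[2],q[3],q[0]]);P=r.inv().apply(W.reshape(-1,3)-o['ee_pos']).reshape(W.shape)
k=(d>0)&(abs(P[...,1])<.004)&(P[...,0]>.01)&(P[...,0]<.075)&(P[...,2]<.04);p=P[k]
for b in np.arange(.01,.075,.005):
    s=(p[:,0]>=b)&(p[:,0]<b+.005)
    if s.any():print(round(b,3),s.sum(),np.median(p[s,2]).round(4))
print(o['ft_force'],o['ee_pos'])
E
```

```text
clock: 6.5
ee_pos: [0.3924, -0.1008, 0.0373]
ee_rot: [-0.003, 0.869, 0.494, -0.003]
ft_force: [-2.1, 9.9, 13.0]
grip_width: 0.0239
grip_force: 63.0
clock: 6.8
ee_pos: [0.3935, -0.1011, 0.0342]
ee_rot: [-0.004, 0.869, 0.494, -0.003]
ft_force: [-1.6, 8.0, 10.8]
grip_width: 0.0242
grip_force: 64.0
0.01 2098 -0.0843
0.015 218 -0.025
0.02 224 -0.0239
0.025 226 -0.023
0.03 222 -0.022
0.035 227 -0.0211
0.04 231 -0.02
0.045 228 -0.019
0.05 281 -0.0178
0.055 234 0.0329
0.06 123 0.0343
0.065 113 0.0344
0.07 139 0.0343
[-1.71900367  8.80278113 10.16821686] [ 0.39354569 -0.10116263  0.03427746]
```

```bash
python3 -m pendant '[0,0,0.04,0,0,0,0,0.04,0,0,0,0,0.04,0,0,0,0,0.04,0,0,0,0,0,0,0]'
cat >> h.py <<'E'
from scipy.spatial.transform import Rotation as R
def tilt():
    m,im,d=snap('wrist');W=cloud(m,d);o=ctrl.get_obs();q=o['ee_rot']
    r=R.from_quat([q[1],q[2],q[3],q[0]]);P=r.inv().apply(W.reshape(-1,3)-o['ee_pos']).reshape(W.shape)
    k=(d>0)&(abs(P[...,1])<.004)&(P[...,0]>.016)&(P[...,0]<.075)&(P[...,2]<.02);p=P[k]
    f=np.polyfit(p[:,0],p[:,2],1);k2=(d>0)&(abs(P[...,1])<.015)&(P[...,0]>.016)&(P[...,2]<.02)
    a=np.degrees(np.arctan(f[0]));c=np.median(P[k2&(P[...,0]<.04)][:,1])
    print('tilt',a.round(1),'top z at x=0 (tool)',f[1].round(4),'xmax',p[:,0].max().round(4),'ymed',c.round(4),'rot',r.as_matrix().round(3).tolist(),'pos',o['ee_pos'].round(4),'F',o['ft_force'].round(1))
    return m,im,d,W,P
E
python3 -c "from h import *;tilt()"
```

```text
clock: 7.35
ee_pos: [0.3954, -0.1019, 0.0281]
ee_rot: [-0.006, 0.87, 0.494, -0.005]
ft_force: [-4.1, 8.0, 11.3]
grip_width: 0.0243
grip_force: 66.7
tilt 19.3 top z at x=0 (tool) -0.0299 xmax 0.057 ymed 0.0004 rot [[0.512, 0.859, -0.014], [0.859, -0.512, 0.004], [-0.004, -0.015, -1.0]] pos [ 0.3954 -0.1019  0.0282] F [-3.7  7.9 11.1]
```

```bash
python3 -m pendant '[0,0,0.04,0,0,0,0,0.05,0,0,0,0,0,0,0]'; python3 -c "from h import *;tilt()"; python3 -m pendant '[0,0,-0.4,0,0,0,0,-0.8,0,0,0,0,-0.8,0,0,0,0,-0.8,0,0,0,0,0,0,0]'; python3 -c "from h import *;tilt()"
```

```text
clock: 7.7
ee_pos: [0.3967, -0.1024, 0.0246]
ee_rot: [-0.006, 0.87, 0.494, -0.006]
ft_force: [-3.3, 6.0, 10.3]
grip_width: 0.0238
grip_force: 67.7
tilt 22.4 top z at x=0 (tool) -0.0306 xmax 0.0565 ymed 0.0003 rot [[0.512, 0.859, -0.016], [0.859, -0.512, 0.005], [-0.004, -0.017, -1.0]] pos [ 0.3967 -0.1024  0.0247] F [-3.   6.3 10.4]
clock: 8.25
ee_pos: [0.4007, -0.1039, 0.1683]
ee_rot: [-0.004, 0.87, 0.493, -0.003]
ft_force: [0.1, -0.5, -1.5]
grip_width: 0.0242
grip_force: 65.7
tilt 20.4 top z at x=0 (tool) -0.0324 xmax 0.0568 ymed -0.0001 rot [[0.513, 0.858, -0.011], [0.858, -0.513, 0.003], [-0.003, -0.011, -1.0]] pos [ 0.4002 -0.1037  0.1663] F [-0.5  0.  -1.5]
```

```bash
python3 -m pendant '[0.77,-0.08,-0.3,0,0,0.77,-0.08,-0.3,0,0,0.77,-0.08,-0.3,0,0,0.77,-0.08,-0.3,0,0,0.77,-0.08,-0.3,0,0,0.77,-0.08,-0.3,0,0,0,0,0,-0.4,0,0,0,0,0,0,0,0,0,0,0]'
python3 - <<'E'
from h import *
m,im,d,W,P=tilt();cv2.imwrite('pics/f.png',im);np.savez('wf.npz',W=W,im=im,d=d)
M=(d>0)&(W[...,2]>.007)&(W[...,2]<.016)&(np.hypot(W[...,0]-.54,W[...,1]-.185)<.17)
print('base',cv2.minAreaRect((W[M][:,:2]*1000).astype(np.float32)))
r=ctrl.silhouettes('charger','wrist')
for x in r[:1]:
    k=x['mask']&(d>0)&(W[...,2]<.07)&(W[...,2]>.007);print(x['p'],cv2.minAreaRect((W[k][:,:2]*1000).astype(np.float32)))
E
```

```text
clock: 9.2
ee_pos: [0.4983, 0.1061, 0.2529]
ee_rot: [-0.006, 0.86, 0.511, -0.006]
ft_force: [-0.2, -0.1, -0.8]
grip_width: 0.0242
grip_force: 65.7
tilt 20.5 top z at x=0 (tool) -0.0302 xmax 0.0567 ymed 0.0003 rot [[0.478, 0.878, -0.016], [0.878, -0.478, 0.003], [-0.005, -0.016, -1.0]] pos [0.4983 0.1059 0.2531] F [-0.5  0.  -1.3]
base ((479.5757751464844, 192.30029296875), (207.03634643554688, 222.6067657470703), 61.609344482421875)
0.9 ((534.2264404296875, 164.66921997070312), (209.86605834960938, 100.25186920166016), 61.58697509765625)
```

View pics/f.png

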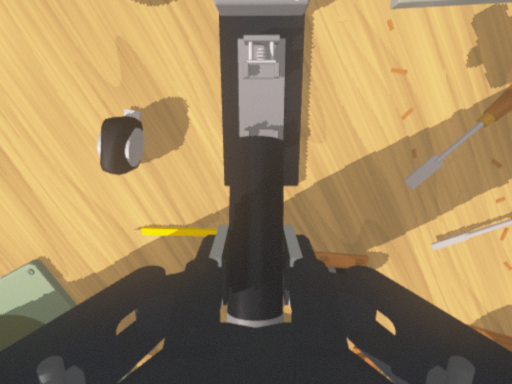

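The wrist view shows the cell tilted, with the charger bay ahead. The cradle spans columns 238–285 and the spring is near (262,55), with the housing at the top. The cell hides the stop. I'll measure the cradle in the charger frame.

```bash
python3 - <<'E'
import numpy as np
z=np.load('wf.npz');W=z['W'];d=z['d'];a=np.radians(61.6);u=np.array([np.cos(a),np.sin(a)]);n=np.array([u[1],-u[0]])
s=W[...,:2]@u*1000;l=W[...,:2]@n*1000-391;h=W[...,2]*1000
k=(d>0)&(abs(l)<60)&(h<75)&(h>-5)
print('origin s from top:',np.array([543.4,185.4])@u)
for b in np.arange(340,560,4):
    q=k&(s>=b)&(s<b+4)
    c=q&(abs(l)<6)
    w=q&(h>31)&(h<42);ba=q&(h>8)&(h<16)
    print(b,c.sum(),np.percentile(h[c],[10,50,90]).round(0) if c.any() else '', 'cheek l',(l[w].min().round(1),l[w].max().round(1)) if w.any() else '', 'base',(l[ba].min().round(1),l[ba].max().round(1)) if ba.any() else '')
E
```

```text
origin s from top: 421.5410406182583
340 0  cheek l  base (np.float64(-49.4), np.float64(50.3))
344 0  cheek l  base (np.float64(-49.1), np.float64(50.2))
348 0  cheek l  base (np.float64(-48.8), np.float64(50.0))
352 0  cheek l  base (np.float64(-48.7), np.float64(49.9))
356 0  cheek l  base (np.float64(-48.7), np.float64(49.5))
360 10 [23. 24. 25.] cheek l (np.float64(-18.7), np.float64(21.2)) base (np.float64(-48.4), np.float64(49.5))
364 29 [23. 24. 25.] cheek l (np.float64(-18.8), np.float64(21.0)) base (np.float64(-48.3), np.float64(49.2))
368 40 [14. 19. 24.] cheek l (np.float64(-18.8), np.float64(20.9)) base (np.float64(-48.2), np.float64(50.5))
372 30 [13. 14. 15.] cheek l  base (np.float64(-47.9), np.float64(50.6))
376 30 [13. 14. 15.] cheek l  base (np.float64(-49.4), np.float64(50.1))
380 40 [13. 14. 15.] cheek l  base (np.float64(-49.3), np.float64(49.9))
384 30 [14. 14. 15.] cheek l  base (np.float64(-49.2), np.float64(49.9))
388 30 [13. 14. 16.] cheek l  base (np.float64(-48.9), np.float64(49.5))
392 30 [14. 15. 16.] cheek l  base (np.float64(-48.8), np.float64(49.6))

[... 2095 characters left out ...]
(-49.4), np.float64(50.5))
488 44 [11. 12. 13.] cheek l  base (np.float64(-49.3), np.float64(50.6))
492 43 [11. 12. 13.] cheek l  base (np.float64(-49.0), np.float64(50.2))
496 161 [12. 29. 48.] cheek l (np.float64(-47.0), np.float64(48.3)) base (np.float64(-48.8), np.float64(49.9))
500 49 [50. 51. 52.] cheek l (np.float64(-47.9), np.float64(49.2)) base (np.float64(-48.6), np.float64(49.8))
504 0  cheek l  base 
508 0  cheek l  base 
512 0  cheek l  base 
516 0  cheek l  base 
520 0  cheek l  base 
524 0  cheek l  base 
528 0  cheek l  base 
532 0  cheek l  base 
536 0  cheek l  base 
540 0  cheek l  base 
544 0  cheek l  base 
548 0  cheek l  base 
552 0  cheek l  base 
556 0  cheek l  base
```

```bash
python3 -m pendant '[0.26,0.02,0,-0.1,0,0.26,0.02,0.4,0,0,0.26,0.02,0.7,0,0,0.25,0.02,0.8,0,0,0,0,0.7,0,0,0,0,0.5,0,0,0,0,0,0,0,0,0,0,0,0]'
cat >> h.py <<'E'
def fr(W):
    a=np.radians(61.6);u=np.array([np.cos(a),np.sin(a)]);n=np.array([u[1],-u[0]])
    return W[...,:2]@u*1000-400.5,W[...,:2]@n*1000-391.9,W[...,2]*1000
def bay():
    m,im,d,W,P=tilt();x,y,z=fr(W)
    print('tcp in bay',[float(v.round(1)) for v in fr(ctrl.get_obs()['ee_pos'])])
    c=(d>0)&(abs(P[...,1])<.004)&(P[...,0]>.016)&(P[...,0]<.075)&(P[...,2]<.02)
    print('cell flat top corner x',x[c].max().round(1))
    k=(d>0)&(z>31)&(z<39)&(x>27)&(x<43)&(abs(y)<24);print('cheek',y[k].min().round(1),y[k].max().round(1) if k.any() else '')
    k=(d>0)&(z>42)&(z<49)&(x>40)&(x<62)&(abs(y)>13.2)&(abs(y)<17);print('plate x',np.median(x[k]).round(1),k.sum())
    return im
E
python3 -c "from h import *;cv2.imwrite('pics/g.png',bay())"
```

```text
clock: 10.1
ee_pos: [0.5241, 0.1506, 0.0992]
ee_rot: [-0.006, 0.857, 0.516, -0.006]
ft_force: [0.7, -0.2, -1.2]
grip_width: 0.0242
grip_force: 65.6
tilt 20.4 top z at x=0 (tool) -0.0295 xmax 0.0563 ymed 0.0002 rot [[0.468, 0.884, -0.014], [0.884, -0.468, 0.004], [-0.003, -0.014, -1.0]] pos [0.5245 0.1508 0.0998] F [ 0.2 -0.  -0.8]
tcp in bay [-18.3, -2.3, 99.8]
cell flat top corner x 38.0
cheek -20.6 20.0
plate x 45.5 36
```

View pics/g.png

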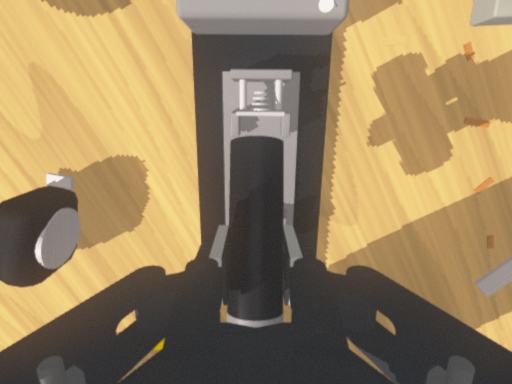

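The wrist view shows the cell's flat end at (256,140), in front of the spring plate at (260,113) and between the cheeks at columns 232 and 292. It needs about 2 mm to the right.

```bash
python3 -m pendant '[0,0.04,0.2,0,0,0,0,0.4,0,0,0,0,0.3,0,0,0,0,0.16,0,0,0,0,0.08,0,0,0,0,0,0,0,0,0,0,0,0]'
python3 -c "from h import *;bay()"
```

```text
clock: 10.85
ee_pos: [0.5252, 0.1504, 0.0422]
ee_rot: [-0.006, 0.856, 0.516, -0.005]
ft_force: [-0.2, -0.2, -0.9]
grip_width: 0.024
grip_force: 65.6
tilt 30.9 top z at x=0 (tool) -0.0367 xmax 0.0744 ymed 0.0 rot [[0.467, 0.884, -0.014], [0.884, -0.467, 0.004], [-0.003, -0.015, -1.0]] pos [0.5252 0.1504 0.0422] F [ 0.6  0.5 -0.6]
tcp in bay [-18.4, -1.4, 42.2]
cell flat top corner x 56.0
cheek -21.2 20.0
plate x 45.9 68
```

```bash
python3 -m pendant '[0.06,0.02,0.01,0,0,0.06,0,0,0,0,0.04,0,0,0,0,0.04,0,0,0,0,0.04,0,0,0,0,0,0,0,0,0]'; python3 -m pendant '[0.03,0,0,0,0,0.03,0,0,0,0,0,0,0,0,0]'
python3 -c "from h import *;bay()"
```

```text
clock: 11.5
ee_pos: [0.5311, 0.16, 0.0409]
ee_rot: [-0.005, 0.857, 0.516, -0.006]
ft_force: [-2.1, -4.1, 0.6]
grip_width: 0.0242
grip_force: 65.7
clock: 11.8
ee_pos: [0.5324, 0.1624, 0.0409]
ee_rot: [-0.005, 0.857, 0.516, -0.006]
ft_force: [-2.8, -5.3, 2.3]
grip_width: 0.0238
grip_force: 65.7
tilt 25.5 top z at x=0 (tool) -0.0335 xmax 0.0749 ymed -0.0 rot [[0.467, 0.884, -0.016], [0.884, -0.467, 0.003], [-0.005, -0.016, -1.0]] pos [0.5324 0.1624 0.0409] F [-3.  -5.1  1.4]
tcp in bay [-4.5, -0.8, 40.9]
cell flat top corner x 70.4
cheek -20.8 20.0
plate x 51.4 76
```

```bash
python3 -m pendant '[0.03,0,0,0,0,0.03,0,0,0,0,0.02,0,0,0,0,0,0,0,0,0]'; python3 -c "from h import *;bay()";  python3 -m pendant '[0,0,0.03,0,0,0,0,0.03,0,0,0,0,0.03,0,0]'
```

```text
clock: 12.25
ee_pos: [0.5341, 0.1656, 0.0409]
ee_rot: [-0.005, 0.857, 0.516, -0.007]
ft_force: [-3.1, -7.2, 1.9]
grip_width: 0.0243
grip_force: 65.8
tilt 25.7 top z at x=0 (tool) -0.0336 xmax 0.074 ymed -0.0 rot [[0.468, 0.884, -0.017], [0.884, -0.468, 0.002], [-0.006, -0.016, -1.0]] pos [0.5341 0.1657 0.0409] F [-3.1 -7.4  1.3]
tcp in bay [-0.7, -0.8, 40.9]
cell flat top corner x 73.2
cheek -21.0 19.9
plate x 55.0 76
clock: 12.6
ee_pos: [0.5344, 0.1658, 0.0368]
ee_rot: [-0.005, 0.857, 0.516, -0.006]
ft_force: [-4.5, -6.6, 9.8]
grip_width: 0.0242
grip_force: 66.4
```

```bash
python3 -m pendant '[0,0,0.03,0,0,0,0,0.03,0,0,0,0,0,0,0]'; python3 -m pendant '[0,0,0.03,0,0,0,0,0.03,0,0,0,0,0,0,0]'; python3 -c "from h import *;bay()"
```

```text
clock: 12.9
ee_pos: [0.5348, 0.1656, 0.0338]
ee_rot: [-0.005, 0.857, 0.516, -0.006]
ft_force: [-2.2, -9.7, 10.7]
grip_width: 0.0242
grip_force: 66.2
clock: 13.2
ee_pos: [0.5345, 0.1655, 0.0308]
ee_rot: [-0.005, 0.857, 0.516, -0.006]
ft_force: [-4.2, -9.1, 11.4]
grip_width: 0.0236
grip_force: 66.2
tilt 23.6 top z at x=0 (tool) -0.0363 xmax 0.0749 ymed -0.0004 rot [[0.468, 0.884, -0.015], [0.884, -0.468, 0.002], [-0.005, -0.015, -1.0]] pos [0.5345 0.1655 0.0309] F [-3.1 -8.5 10.5]
tcp in bay [-0.7, -0.4, 30.9]
cell flat top corner x 74.2
cheek -21.1 20.1
plate x 56.7 87
```

```bash
sed -i 's/(P\[...,0\]<.075)&(P\[...,2\]<.02);p=/(P[...,0]<.045)\&(P[...,2]<-.008);p=/' h.py
python3 -m pendant '[-0.02,0,0.02,0,0,0,0,0.03,0,0,0,0,0,0,0]'; python3 -c "from h import *;bay()"; python3 -m pendant '[0,0,0.03,0,0,0,0,0.02,0,0,0,0,0,0,0]'; python3 -c "from h import *;bay()"
```

```text
clock: 13.55
ee_pos: [0.534, 0.1647, 0.0283]
ee_rot: [-0.005, 0.857, 0.516, -0.006]
ft_force: [-2.6, -8.0, 9.9]
grip_width: 0.0243
grip_force: 66.2
tilt 10.8 top z at x=0 (tool) -0.0303 xmax 0.045 ymed -0.0004 rot [[0.468, 0.884, -0.015], [0.884, -0.468, 0.003], [-0.005, -0.015, -1.0]] pos [0.534  0.1647 0.0283] F [-3.7 -8.9  9.6]
tcp in bay [-1.6, -0.5, 28.3]
cell flat top corner x 73.2
cheek -21.1 20.0
plate x 55.9 84
clock: 13.9
ee_pos: [0.5339, 0.1642, 0.0258]
ee_rot: [-0.005, 0.857, 0.516, -0.006]
ft_force: [-4.9, -11.9, 12.0]
grip_width: 0.0241
grip_force: 66.6
tilt 8.3 top z at x=0 (tool) -0.0305 xmax 0.045 ymed -0.0004 rot [[0.468, 0.883, -0.016], [0.884, -0.468, 0.002], [-0.006, -0.015, -1.0]] pos [0.5339 0.1642 0.0259] F [ -4.4 -11.   12.3]
tcp in bay [-2.1, -0.3, 25.9]
cell flat top corner x 72.7
cheek -21.0 19.9
plate x 55.2 93
```

```bash
python3 -m pendant '[0,0,0.03,0,0,0,0,0.02,0,0,0,0,0,0,0]'; python3 -c "from h import *;bay()"; python3 -m pendant '[0,0,0.02,0,0,0,0,0.02,0,0,0,0,0,0,0]'; python3 -c "from h import *;bay()"
```

```text
clock: 14.25
ee_pos: [0.5338, 0.164, 0.0233]
ee_rot: [-0.005, 0.857, 0.516, -0.006]
ft_force: [-4.2, -12.8, 12.3]
grip_width: 0.0244
grip_force: 66.9
tilt 5.5 top z at x=0 (tool) -0.0306 xmax 0.045 ymed -0.0 rot [[0.468, 0.883, -0.016], [0.884, -0.468, 0.002], [-0.006, -0.015, -1.0]] pos [0.5338 0.164  0.0233] F [ -4.1 -12.5  12.3]
tcp in bay [-2.3, -0.4, 23.3]
cell flat top corner x 72.7
cheek -21.1 20.1
plate x 54.2 94
clock: 14.6
ee_pos: [0.5336, 0.164, 0.0213]
ee_rot: [-0.005, 0.857, 0.516, -0.007]
ft_force: [-5.6, -12.7, 12.1]
grip_width: 0.0242
grip_force: 67.3
tilt 3.4 top z at x=0 (tool) -0.0308 xmax 0.045 ymed -0.0 rot [[0.468, 0.883, -0.016], [0.884, -0.468, 0.001], [-0.006, -0.015, -1.0]] pos [0.5336 0.164  0.0213] F [ -5.6 -12.5  12. ]
tcp in bay [-2.5, -0.5, 21.3]
cell flat top corner x 72.5
cheek -21.2 20.0
plate x 53.5 101
```

```bash
python3 -m pendant '[0.03,0,0,0,0,0,0,0.02,0,0,0,0,0.02,0,0,0,0,0,0,0]'; python3 -c "from h import *;bay()"
```

```text
clock: 15.05
ee_pos: [0.5342, 0.1649, 0.0193]
ee_rot: [-0.005, 0.857, 0.515, -0.007]
ft_force: [-6.1, -15.5, 13.6]
grip_width: 0.024
grip_force: 67.9
tilt 1.2 top z at x=0 (tool) -0.0311 xmax 0.045 ymed -0.0004 rot [[0.469, 0.883, -0.017], [0.883, -0.469, 0.001], [-0.007, -0.015, -1.0]] pos [0.5342 0.1649 0.0193] F [ -5.6 -14.9  12.6]
tcp in bay [-1.4, -0.4, 19.3]
cell flat top corner x 73.2
cheek -21.2 20.1
plate x 53.8 102
```

```bash
python3 -m pendant '[0,0,0.02,0,0,0,0,0,0,0]'; python3 -m pendant '[-0.03,0,0,0,0,-0.03,0,0,0,0,-0.02,0,0,0,0,0,0,0,0,0]';  python3 -c "from h import *;bay()"
```

```text
clock: 15.3
ee_pos: [0.5342, 0.165, 0.0183]
ee_rot: [-0.005, 0.857, 0.515, -0.007]
ft_force: [-4.5, -15.0, 13.6]
grip_width: 0.0243
grip_force: 68.2
clock: 15.7
ee_pos: [0.5335, 0.1637, 0.0185]
ee_rot: [-0.005, 0.857, 0.516, -0.005]
ft_force: [1.5, -1.6, 6.6]
grip_width: 0.0243
grip_force: 67.5
tilt 0.5 top z at x=0 (tool) -0.0313 xmax 0.045 ymed -0.0004 rot [[0.468, 0.884, -0.013], [0.884, -0.468, 0.004], [-0.002, -0.014, -1.0]] pos [0.5335 0.1637 0.0185] F [ 1.7 -2.9  6.4]
tcp in bay [-2.8, -0.5, 18.5]
cell flat top corner x 72.1
cheek -21.0 20.1
plate x 51.9 101
```

```bash
python3 -m pendant '[-0.03,0,0,0,0,-0.03,0,0,0,0,0,0,0,0,0]';  python3 -c "from h import *;bay()"
```

```text
clock: 16.05
ee_pos: [0.5325, 0.1619, 0.0186]
ee_rot: [-0.006, 0.856, 0.516, -0.004]
ft_force: [4.6, 2.1, 4.7]
grip_width: 0.0239
grip_force: 67.1
tilt 0.5 top z at x=0 (tool) -0.0313 xmax 0.045 ymed -0.0004 rot [[0.467, 0.884, -0.012], [0.884, -0.467, 0.006], [-0.001, -0.013, -1.0]] pos [0.5325 0.1619 0.0186] F [4.  2.3 3.5]
tcp in bay [-4.8, -0.5, 18.6]
cell flat top corner x 70.0
cheek -21.1 20.0
plate x 50.0 99
```

```bash
python3 -m pendant '[0.03,0,0,0,0,0,0,0,0,0.3,0,0,0,0,0.6,0,0,0,0,0.6,0,0,0,0,0.6]'; python3 -m pendant '[0,0,-0.3,0,0.6,0,0,-0.6,0,0.6,0,0,-0.8,0,0.6,-0.6,0,-0.8,0,0.6,-0.9,0,-0.5,0,0.6,0,0,0,0,0.6,0,0,0,0,0.6]'
python3 - <<'E'
from h import *
m,im,d=snap('wrist','k.png');W=cloud(m,d);x,y,z=fr(W)
k=(d>0)&(abs(y+.4)<3)&(z<60)
for b in range(-64,60,4):
    q=k&(x>=b)&(x<b+4);print(b,z[q].max().round(1) if q.any() else '',np.median(z[q]).round(1) if q.any() else '',end=' | ')
E
```

```text
clock: 16.6
ee_pos: [0.5317, 0.1624, 0.0179]
ee_rot: [-0.006, 0.856, 0.516, -0.006]
ft_force: [-0.4, 0.1, -0.2]
grip_width: 0.0515
grip_force: 0.0
clock: 17.3
ee_pos: [0.5, 0.0962, 0.169]
ee_rot: [-0.005, 0.857, 0.516, -0.005]
ft_force: [-0.1, 1.5, -0.3]
grip_width: 0.0513
grip_force: 0.0
-64 48.2 47.0 | -60 48.7 47.1 | -56 48.1 47.1 | -52 47.7 46.4 | -48 52.1 50.4 | -44 52.2 50.4 | -40 51.6 50.6 | -36 52.1 50.3 | -32 52.6 50.3 | -28 51.8 50.3 | -24 51.6 50.1 | -20 51.4 50.2 | -16 51.8 50.0 | -12 51.9 50.1 | -8 51.8 50.1 | -4 50.9 50.3 | 0 51.0 49.9 | 4 51.2 49.7 | 8 51.6 50.1 | 12 51.3 50.1 | 16 50.7 49.6 | 20 51.1 50.1 | 24 50.7 49.7 | 28 51.1 49.6 | 32 51.3 49.4 | 36 50.3 49.7 | 40 51.2 49.8 | 44 51.7 49.5 | 48 50.1 44.9 | 52 43.7 41.4 | 56 41.7 38.9 |
```

View pics/k.png

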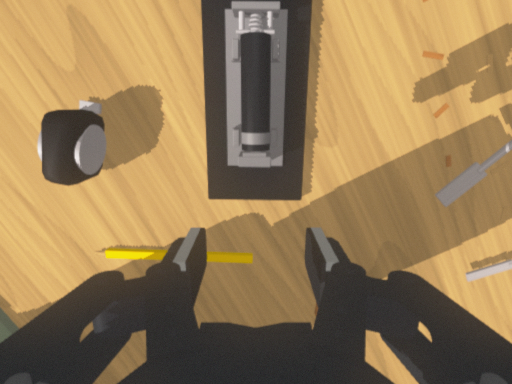

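The wrist view shows the cell level in the bay: barrel from (256,35) to (256,135), nub under the lip at (256,155), spring behind it at the top. The depth readings put the top of the cell at 50 mm along its whole length, which is the seated height. I'll hand the job in.

```bash
python3 -c "
from cell import ctrl
print(ctrl.finish_job())"
```

```text
the job is handed in; nothing more can be done
None
```

The long cell is in the charger, level, with its flat end against the spring and its nub under the lip. I let go of it and handed the job in at about 17 s, with wrist force never above about 22 N. I pressed the cell on the edge of the offcut to tilt it and did not re-measure where the block ended up.

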